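# Shut the tagged gas valve under the sliding cover

### The job

Isolate the tagged gas line on the bench manifold: push the flat metal cover all the way back along the box until the valve bay in front is open, then push the lever of the valve that has the round tag plate on its hub fully shut, a quarter turn clockwise seen from above to its stop. Push only: do not grip the cover's lip or the lever, do not lift the cover off the box, leave the other two valves open, and leave the things standing round the box where they are.

Things in the scene. Friction and masses are not known exactly. Their poses are not given: they have to be found in the camera images.
- manifold_box: Fixed grey sheet-steel box, 308 (x) x 356 (y) x 96 mm tall. Origin under it at bench level; x to its back, y left, z up. In its frame: front wall x -156 to -151 (hose barbs reach x -188 at z 34); flat rim and rear deck at z 85; open valve bay x -151 to -16, y -163 to +163; guide strips at the sides and back and two front corner lugs stand 11 mm above the rim.
- rear_stop (a point): On the box, middle of the strip across the back of its deck, at rim height (box x +148, y 0, z 85 mm): the cover's rear edge meets it when the cover is fully back.
- cover: Loose flat aluminium cover, 150 (x) x 344 (y) x 4 mm, about 0.4 kg, resting on the rim between the guide strips (2.5 mm play each side), hiding the valves. Origin: centre of its underside; x back, y left. Its box x is -75 mm shut (starts 0 to 15 mm open), +73 mm fully back. Pushing it takes 2 to 4 N.
- lip_face (a point): On the front face of the cover's upright lip, at its middle, 13 mm above the cover's underside (z 98 mm). The lip stands along the cover's front edge: 240 mm wide (y), 8 mm thick, top at z 107 mm. With the cover fully back this face is at box x -2 mm.
- lip_front: Front half of the cover's upright lip (4 mm thick): the face to push. Origin is the same as the cover's.
- lip_back: Back half of the cover's upright lip (4 mm thick). Origin is the same as the cover's.
- tagged_pivot (a point): On the vertical turning axis of the tagged valve at its lever's mid-height (z 65 mm, 20 mm below the rim). It carries a round aluminium tag plate, 37 mm across, flat on its hub (with nut up to z 75); the other two valves have only a 12 mm nut. The valves stand at box x -58, y -90, 0 and +90 mm; which place is tagged varies. Pipes below: top at z 42, valve bodies z 51.
- tagged_tip (a point): Middle of the outer end of the tagged valve's lever, 62 mm from the turning axis. The lever has a black sleeve 14 mm wide and 12 mm high (z 59 to 71 mm) from 19 to 62 mm from the axis. Open, it points to the box's front (-x); shut, to the box's left (+y).
- tagged_lever (a joint): Turn of the tagged lever, rad: 0 open (points to the front, along the pipe), 1.571 shut against its stop (points to the box's left); grows clockwise seen from above. Starts at 0 to 0.25. Stays where it is left; turning it takes about 0.1 N m (about 2 N at 48 mm).
- tagged_sleeve_near: Half of the tagged lever's sleeve, 7 mm wide, on the side that faces the box's right (-y) while open: the side to push. Origin on the turning axis; its frame turns with the lever, which lies along its -x.
- tagged_sleeve_far: The other half of the tagged lever's sleeve, facing the box's left (+y) while open. Origin on the turning axis; its frame turns with the lever.
- plain_a_tip (a point): Outer end of the lever of one untagged valve, same size as the tagged one.
- plain_b_tip (a point): Outer end of the lever of the other untagged valve, same size.
- plain_a_lever (a joint): Turn of an untagged valve's lever, rad, same sense; starts at 0 to 0.12 (open) and should stay open.
- plain_b_lever (a joint): Turn of the other untagged valve's lever, rad, same sense; starts at 0 to 0.12 (open) and should stay open.
- weigh_bottle: Bystander: small clear glass weighing bottle with a knobbed lid, 42 mm across, 58 mm tall, standing loose to the left of the box. Origin: centre of its underside.
- media_bottle: Bystander: media bottle with an orange screw cap, 74 mm across, 168 mm tall, standing loose to the left of the box, behind the weighing bottle. Origin: centre of its underside.
- timer: Bystander: white lab timer, 58 x 64 x 19 mm, lying loose to the right of the box. Origin: centre of its underside.

How it is judged (in metres and radians):
On the way, in this order (a step that is already met when the one before it is completed fails the run):
1. the cover is slid back, within 15 mm of its rear stop (x of cover in the frame of manifold_box above 0.058 m), for 0.2 s.
2. the tagged lever is turned shut (value of joint tagged_lever above 1.46 rad), for 0.2 s.
At the end, for the whole second after the job is handed in: The tagged lever is within 0.11 rad (6 degrees) of its shut stop, the cover lies flat on the box within 15 mm of its rear stop and at rest, both untagged levers are open (under 0.25 rad), and the weighing bottle, media bottle and timer are within 30 mm of where they stood, the bottles upright (value of joint tagged_lever above 1.46 rad and x of cover in the frame of manifold_box above 0.058 m and z of cover in the frame of manifold_box between 0.081 and 0.089 m and linear speed of cover below 0.02 m/s and value of joint each of plain_a_lever, plain_b_lever below 0.25 rad and distance of each of weigh_bottle, media_bottle, timer from where it was at the start of the episode below 0.03 m and angle between each of weigh_bottle, media_bottle's own z axis and vertical below 0.2 rad); the robot touches nothing.
It fails at once if the cover is lifted or tipped off the rim (10 mm or about 6 degrees) (z of cover in the frame of manifold_box above 0.095 m or angle between cover's own z axis and vertical above 0.1 rad).
It fails at once if the cover's lip is gripped (pressed on both its faces at once) (contact force between the fingers and lip_front above 3 N and contact force between the fingers and lip_back above 3 N).
It fails at once if the tagged lever is gripped (pressed on both its sides at once) (contact force between the fingers and tagged_sleeve_near above 3 N and contact force between the fingers and tagged_sleeve_far above 3 N).
It fails at once if an untagged valve is turned towards shut (value of joint any of plain_a_lever, plain_b_lever above 0.35 rad).
It fails at once if a bystander is moved more than 30 mm, lifted or knocked over (distance of any of weigh_bottle, media_bottle, timer from where it was at the start of the episode above 0.03 m).
It also fails if it takes over 46 s, if anything falls off the work surface, if the arm or the gripper's body presses on something with over 40 N, if the wrist force passes 120 N, or if a joint passes its speed limit or range.

### The arm

A 6-joint arm with a two-finger parallel gripper is mounted at the origin on a cart in front of the work surface, level with it; the furniture and walls round the work are solid. World frame = base frame: x ahead of the robot, y to its left, z up, the work surface at z = 0. Lengths are in mm, angles in degrees, forces in N, time in s.
With the tool pointing down it reaches from about 350 to 850 mm from the base axis. Payload 8.1 kg.
Tool frame: the origin (TCP) lies where the fingers leave the gripper's body, on its centre line; the fingertips stand 73 mm ahead of it and the grasp point (between the pads) lies 54 mm ahead of it; z points along the fingers, y is the line along which they close (so a half turn about z gives the same grasp; the last joint's range is limited). The gripper opens to 85 mm and grips with 20 to 120 N. Pads are 22 mm wide; open, the fingers measure 114 mm over their backs; the gripper's body (76 mm by 85 mm) begins 54 mm behind the grasp point. The pads swing forward as they close: fully open they stand 13 mm farther back than shut.
Start: joints at [-69.351, 7.471, 85.268, -0, 87.261, -4.893], TCP at [258.728, -541.356, 303.892] pointing down, gripper open.
Joint ranges: [-169.43, 169.43], [-51.17, 129.36], [1.28, 143.12], [-76.62, 256.62], [0, 156.53], [-152.29, 152.29]. Speed limits (degrees/s): [136.94, 136.94, 159.86, 180, 180, 180].

### API

Orientations are given as [roll, pitch, yaw] about the fixed x, y, z axes, in that order (R = Rz(yaw) Ry(pitch) Rx(roll)).
In Python, from bench import sense, optics, r gives the robot as it stands.
- The arm moves only by the tool servo_tool, never from a script. Its argument "plan" is a list that holds one entry, the list of rows, each a list of 5 numbers: the shift along the world's x, y, z in m, then the turn about the world's z in degrees, then the finger opening in m, from 0 to 0.0854. A call has 1 to 10 rows; each row shifts and turns the commanded pose from where the row before left it; what a row does not reach is not made up. A row lasts 1/10 s, in which the tool goes at most 50 mm and 8.59 degrees, less where a joint would pass 70% of its speed; a pose out of reach is approached as far as the arm can. A call is refused whole if a number of a shift passes 0.05 or a number of a turn 8.59, either way. A call with a gripper value outside its range is refused whole. The fingers move at their own pace and stop on an object; "force" is the grip in N (left out, the last holds). Time passes only in rows, so rows that do not move let the fingers close. It gives the time, the measured TCP pose, the force, the opening and the grip force at its end, in the units of the state.
- sense(): the state, without advancing time (a new reading comes with each control period).
- optics.snapshot(name): name is "side" or "top"; returns a dict with "frame" (400x640x3 uint8, blue, green, red), "fx", "fy", "cx", "cy" (pixels), "dist_coeffs" ([k1, k2, p1, p2, k3] as OpenCV has them; the pictures are not rectified), "cam_to_world" (4x4, takes a point from camera to world coordinates). Camera axes: x right, y down, z forward; pixel columns grow to the right and rows downward; lengths in mm; the calibration is good to about 2 mm. A picture is of the moment at which its call begins. There is no depth.
- r.hand_in(): hands the job in; it is judged then, once.
The state is a dict: "time": time; "joint_pos": joint angles; "qd": joint speeds; "joint_efforts": joint torques, N m; "tool_pos": TCP position; "tcp_rot": TCP orientation; "ft_force": force on the tool from outside, world axes, zero at the start; "wrist_torque": the same for the moment, N m; "finger_gap": finger opening in mm; "grip_force": force on a finger pad.
Only numpy, scipy, OpenCV 4.12 (cv2) and the standard library are available. Lean on these libraries where they do the work, as an engineer would, in place of code of your own. Each camera call takes 0.05 s, during which the arm holds its last target. There are 200 camera calls.

## Working session

There is one attempt and no reset: what is moved stays moved. The work goes in short steps, Python scripts to look and compute and a tool call to move; the robot and the scene stay as the last step left them, time stands still between calls to the robot, and variables do not carry over. Pictures are saved under pics/ and viewed, at most 10 in all, crops included, and the job is handed in when it is done.

Besides the shell and the picture viewer there is one more tool, called after "Request:" by a JSON object that holds its "method" and its "body", one argument or row to a line. servo_tool: Moves the arm, as the interface text tells. Its arguments: {"type":"object","properties":{"plan":{"type":"array"},"force":{"type":"number"}},"required":["plan"]}

```bash
mkdir -p pics; cat > h.py <<'E'
import numpy as np, cv2
from bench import sense, optics, r
def snap(name,f):
    s=optics.snapshot(name); cv2.imwrite('pics/'+f,np.array(s['frame'])); 
    np.savez('pics/'+f+'.npz',**{k:np.array(v) for k,v in s.items()}); return s
def load(f): return dict(np.load('pics/'+f+'.npz'))
def K(s): return np.array([[s['fx'],0,s['cx']],[0,s['fy'],s['cy']],[0,0,1]],float)
def toz(s,px,z):
    p=cv2.undistortPoints(np.array(px,float).reshape(-1,1,2),K(s),np.array(s['dist_coeffs'],float)).reshape(-1,2)
    T=np.array(s['cam_to_world']); d=np.c_[p,np.ones(len(p))]@T[:3,:3].T; o=T[:3,3]
    return o+d*((z-o[2])/d[:,2])[:,None]
def proj(s,P):
    T=np.linalg.inv(np.array(s['cam_to_world'])); 
    return cv2.projectPoints(np.array(P,float).reshape(-1,1,3),cv2.Rodrigues(T[:3,:3])[0],T[:3,3],K(s),np.array(s['dist_coeffs'],float))[0].reshape(-1,2)
E
python3 - <<'E'
from h import *
for n in ('top','side'):
    s=snap(n,n+'0.png'); print(n,np.round(s['cam_to_world'],2).tolist(),s['fx'])
x=sense();print({k:np.round(v,2).tolist() for k,v in x.items()})
E
```

```text
top [[-0.01, -1.0, 0.1, 521.33], [-1.0, 0.01, -0.01, 5.17], [0.01, -0.1, -1.0, 1115.34], [0.0, 0.0, 0.0, 1.0]] 408.58231464085105
side [[-0.86, -0.34, 0.37, 271.85], [-0.5, 0.58, -0.64, 630.41], [0.0, -0.74, -0.67, 743.5], [0.0, 0.0, 0.0, 1.0]] 435.2408054349782
{'time': 0.1, 'joint_pos': [-69.35, 7.51, 85.33, -0.0, 87.26, -4.9], 'qd': [-0.05, -0.14, -0.12, -0.06, 0.01, -0.03], 'joint_efforts': [0.0, -57.1, -50.19, -0.0, 0.01, -0.0], 'tool_pos': [258.57, -540.99, 302.92], 'tcp_rot': [-179.9, -0.01, 25.54], 'ft_force': [0.22, -1.05, -0.07], 'wrist_torque': [0.02, -0.03, 0.03], 'grip_force': 0.0, 'finger_gap': 85.37}
```

View pics/top0.png

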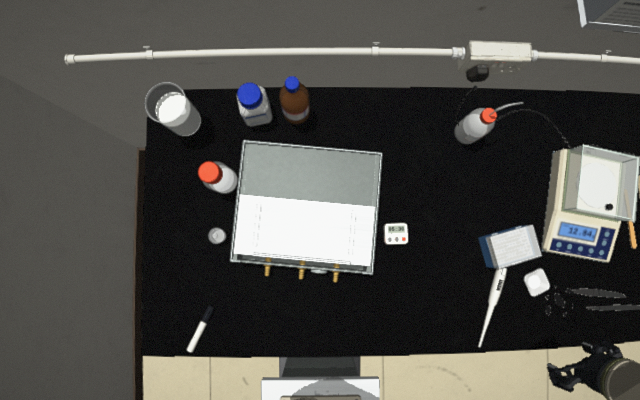

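View pics/side0.png

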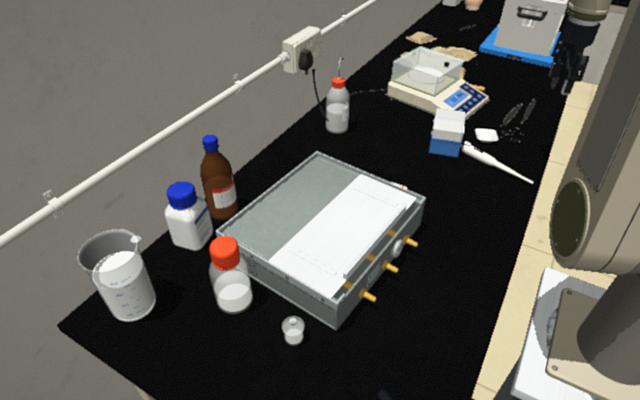

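The top view shows the box corners at about (244,141), (382,152), (373,274) and (231,262). The cover is white, with its back edge running from (240,195) to (379,206). The bottles stand on the left at (217,235) and (215,177), and the timer is at (397,233). The side view agrees with this.

```bash
python3 - <<'E'
from h import *
s=load('top0.png')
w=toz(s,[(244,141),(382,152),(373,274),(231,262)],96);print(w.round(1))
B=np.array([[154,178],[154,-178],[-156,-178],[-156,178]],float)
M,_=cv2.estimateAffinePartial2D(B,w[:,:2]);sc=np.hypot(M[0,0],M[1,0]);print(M,sc,np.degrees(np.arctan2(M[1,0],M[0,0])))
c=cv2.resize(s['frame'][130:290,190:420],None,fx=3.4,fy=3.4,interpolation=cv2.INTER_CUBIC);cv2.imwrite('pics/c0.png',c)
E
```

```text
[[ 776.9  189.9   96. ]
 [ 745.3 -162.    96. ]
 [ 438.1 -132.3   96. ]
 [ 470.9  219.9   96. ]]Traceback (most recent call last):
  File "<stdin>", line 5, in <module>
cv2.error: OpenCV(4.12.0) /io/opencv/modules/calib3d/src/ptsetreg.cpp:1108: error: (-215:Assertion failed) count >= 0 && to.checkVector(2) == count in function 'estimateAffinePartial2D'
```

```bash
cat >> h.py <<'E'
def fit(w,B):
    w=np.array(w)[:,:2];B=np.array(B,float); cw,cb=w.mean(0),B.mean(0); a,b=w-cw,B-cb
    th=np.arctan2((b[:,0]*a[:,1]-b[:,1]*a[:,0]).sum(),(b*a).sum())
    R=np.array([[np.cos(th),-np.sin(th)],[np.sin(th),np.cos(th)]]); t=cw-R@cb
    return R,t,np.degrees(th),w-(B@R.T+t)
E
python3 - <<'E'
from h import *
s=load('top0.png')
w=toz(s,[(244,141),(382,152),(373,274),(231,262)],96)
B=np.array([[152,178],[152,-178],[-156,-178],[-156,178]],float)
R,t,th,res=fit(w,B);print(t,th,res.round(1))
F=5;x0,y0=222,132;im=cv2.resize(s['frame'][y0:290,x0:392],None,fx=F,fy=F,interpolation=cv2.INTER_CUBIC)
def draw(P,col):
    P=np.array(P,float);W=np.c_[P[:,:2]@R.T+t,P[:,2]];q=(proj(s,W)-[x0,y0]+.5)*F
    cv2.polylines(im,[q.astype(int)],True,col,1)
draw(np.c_[B,[96]*4],(0,0,255))
draw([(0,172,89),(0,-172,89),(-150,-172,89),(-150,172,89)],(255,0,0))
for y in(-90,0,90):draw([(-156,y,34),(-188,y,34)],(0,255,0))
cv2.imwrite('pics/c1.png',cv2.resize(im,None,fx=.75,fy=.75))
E
```

```text
[609.8097359   28.67507087] -5.372937905099794 [[-0.9 -1.8]
 [ 0.8  0.8]
 [ 0.3  1.6]
 [-0.2 -0.6]]
```

View pics/c1.png

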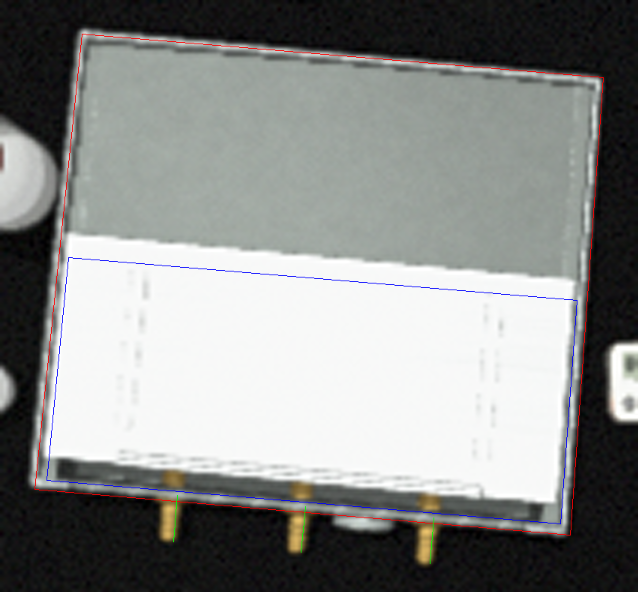

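Fit residuals are under 2 mm. The cover is about 14 mm open, so the lip face is at box x ≈ -136. I'll move to just in front of the lip, high up, with the fingers shut.

Request:
{"method": "servo_tool", "body": {
  "plan": [
    [[0.01, 0.035, 0, -7.75, 0], [0.01, 0.04, 0, -7.75, 0], [0.012, 0.04, 0, -7.75, 0], [0.012, 0.04, 0, -7.75, 0], [0.012, 0.04, 0, 0, 0], [0.012, 0.04, 0, 0, 0], [0.012, 0.04, 0, 0, 0], [0.012, 0.04, 0, 0, 0], [0.012, 0.04, 0, 0, 0], [0.012, 0.04, 0, 0, 0]]
  ]
}}

```text
time: 1.1
tool_pos: [374.7, -144.6, 303.6]
tcp_rot: [-180.0, 0.0, -5.5]
ft_force: [0.4, 0.3, 0.5]
finger_gap: 0.2
grip_force: 0.0
```

Request:
{"method": "servo_tool", "body": {
  "plan": [
    [[0.012, 0.04, 0, 0, 0], [0.012, 0.04, 0, 0, 0], [0.012, 0.04, 0, 0, 0], [0.012, 0.04, 0, 0, 0], [0.012, 0.03, -0.02, 0, 0], [0, 0, -0.03, 0, 0], [0, 0, -0.03, 0, 0], [0, 0, 0, 0, 0], [0, 0, 0, 0, 0]]
  ]
}}

```text
time: 2.0
tool_pos: [434.3, 43.6, 223.9]
tcp_rot: [180.0, 0.1, -5.5]
ft_force: [0.7, -0.4, 1.1]
finger_gap: -0.0
grip_force: 0.0
```

Request:
{"method": "servo_tool", "body": {
  "plan": [
    [[0, 0, -0.03, 0, 0], [0, 0, -0.022, 0, 0], [0, 0, 0, 0, 0], [0, 0, 0, 0, 0]]
  ]
}}

```text
time: 2.4
tool_pos: [435.6, 43.4, 173.8]
tcp_rot: [-180.0, -0.1, -5.5]
ft_force: [-0.5, 0.8, 0.7]
finger_gap: 0.2
grip_force: 0.0
```

```bash
python3 - <<'E'
from h import *
s=snap('side','side1.png');x=sense();print(x['tool_pos'],x['ft_force'])
p=np.array(x['tool_pos']);a=proj(s,[p-[0,0,73],p-[0,0,86]]);print(a)
x0,y0=300,190;cv2.imwrite('pics/c2.png',cv2.resize(s['frame'][y0:y0+150,x0:x0+200],None,fx=4,fy=4,interpolation=cv2.INTER_CUBIC))
E
```

```text
[435.98044074  43.41565805 174.23348509] [ 0.40388841  0.00545081 -0.14274816]
[[396.83345459 245.24981544]
 [396.05761292 249.622143  ]]
```

View pics/c2.png

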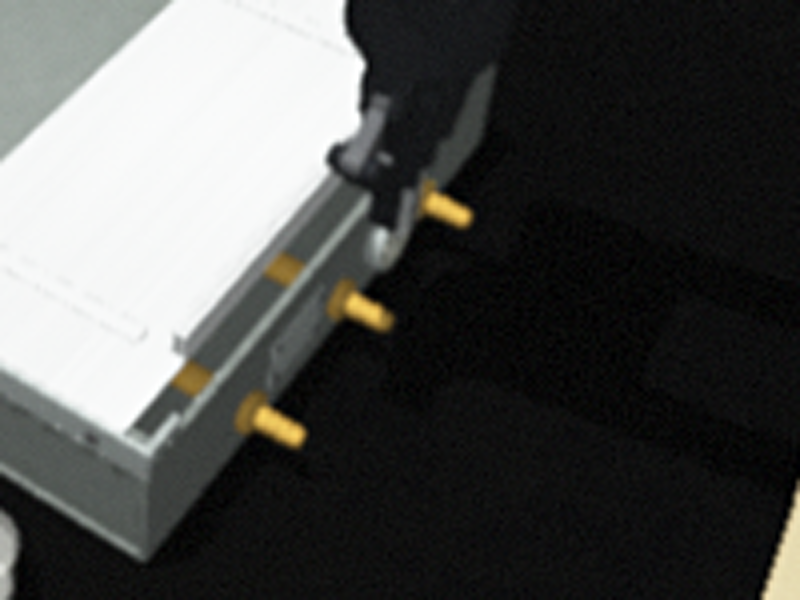

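```bash
python3 - <<'E'
from h import *
s=load('side1.png');p=np.array([436,43.4,174])
for d in(73,86):
  print(d,[((proj(s,[p+[dx,dy,-d]])[0]-[300,190])*4).round().tolist() for dx in(-11,11) for dy in(-14,0,14)])
E
```

```text
73 [[418.0, 212.0], [408.0, 230.0], [397.0, 248.0], [378.0, 196.0], [367.0, 213.0], [356.0, 231.0]]
86 [[415.0, 229.0], [404.0, 247.0], [394.0, 265.0], [375.0, 213.0], [364.0, 231.0], [353.0, 249.0]]
```

Request:
{"method": "servo_tool", "body": {
  "plan": [
    [[0.01, -0.0009, 0, 0, 0], [0.01, -0.0009, 0, 0, 0], [0.005, -0.0005, 0, 0, 0], [0.005, -0.0005, 0, 0, 0], [0.01, -0.0009, 0, 0, 0], [0.01, -0.0009, 0, 0, 0], [0.01, -0.0009, 0, 0, 0]]
  ]
}}

```text
time: 3.15
tool_pos: [494.4, 38.3, 171.9]
tcp_rot: [-180.0, 0.1, -5.4]
ft_force: [-6.6, 0.7, 4.7]
finger_gap: -0.2
grip_force: 3.1
```

Request:
{"method": "servo_tool", "body": {
  "plan": [
    [[0.005, -0.0005, 0.003, 0, 0], [0.01, -0.0009, 0, 0, 0], [0.01, -0.0009, 0, 0, 0], [0.01, -0.0009, 0, 0, 0]]
  ]
}}

```text
time: 3.55
tool_pos: [530.4, 34.9, 174.8]
tcp_rot: [180.0, 0.0, -5.5]
ft_force: [-3.7, 0.9, 1.3]
finger_gap: -0.2
grip_force: 1.5
```

```bash
python3 - <<'E'
from h import *
s=snap('side','side2.png');x=sense();print(x['tool_pos'],x['ft_force'])
x0,y0=220,150;cv2.imwrite('pics/c3.png',cv2.resize(s['frame'][y0:y0+190,x0:x0+240],None,fx=3.1,fy=3.1,interpolation=cv2.INTER_CUBIC))
E
```

```text
[531.80687603  34.65382463 175.16529292] [-0.64224761  0.31191459  0.50762776]
```

View pics/c3.png

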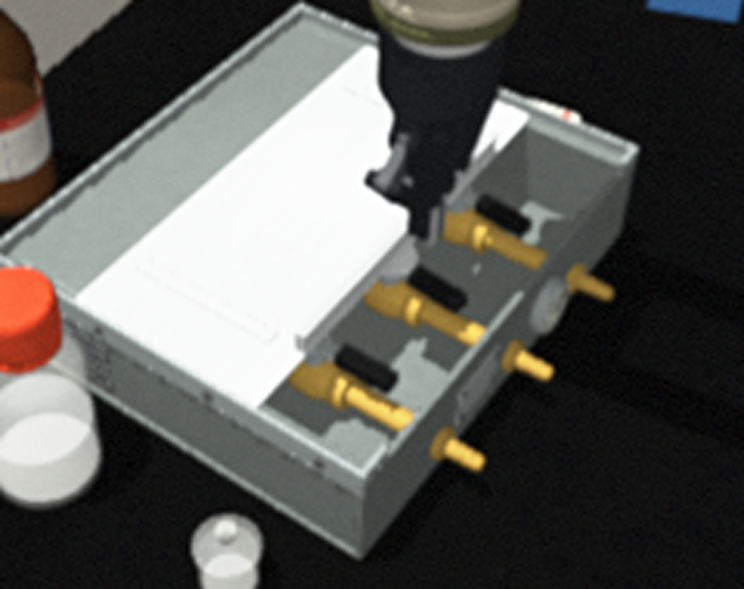

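The push works, and the middle valve seems to carry the round plate, at about (397,262) in the crop. I'll push the rest of the way.

Request:
{"method": "servo_tool", "body": {
  "plan": [
    [[0.01, -0.0009, 0, 0, 0], [0.01, -0.0009, 0, 0, 0], [0.01, -0.0009, 0, 0, 0], [0.01, -0.0009, 0, 0, 0], [0.008, -0.0007, 0, 0, 0], [0.006, -0.0006, 0, 0, 0], [0.005, -0.0005, 0, 0, 0], [0.003, -0.0003, 0, 0, 0], [0, 0, 0, 0, 0]]
  ]
}}

```text
time: 4.5
tool_pos: [592.3, 29.1, 175.0]
tcp_rot: [180.0, -0.0, -5.5]
ft_force: [-2.7, -0.9, 1.2]
finger_gap: 0.3
grip_force: 1.1
```

Request:
{"method": "servo_tool", "body": {
  "plan": [
    [[0.003, -0.0003, 0, 0, 0], [0.002, -0.0002, 0, 0, 0], [0.001, 0, 0, 0, 0], [0, 0, 0, 0, 0]]
  ]
}}

```text
time: 4.9
tool_pos: [597.7, 28.6, 174.9]
tcp_rot: [180.0, 0.0, -5.5]
ft_force: [-4.9, -0.8, 3.1]
finger_gap: 0.3
grip_force: 2.5
```

Request:
{"method": "servo_tool", "body": {
  "plan": [
    [[-0.01, 0.0009, 0, 0, 0], [-0.02, 0.002, 0, 0, 0], [0, 0, 0.04, 0, 0], [0, 0, 0.04, 0, 0], [-0.04, 0, 0.03, 0, 0], [-0.04, 0, 0, 0, 0], [-0.04, -0.03, 0, 0, 0], [0, -0.05, 0, 0, 0], [0, -0.05, 0, 0, 0], [0, -0.05, 0, 0, 0]]
  ]
}}

```text
time: 5.9
tool_pos: [447.3, -149.7, 285.5]
tcp_rot: [180.0, -0.2, -5.4]
ft_force: [1.9, 0.7, -0.1]
finger_gap: -0.3
grip_force: 0.0
```

Request:
{"method": "servo_tool", "body": {
  "plan": [
    [[0, -0.05, 0, 0, 0], [0, -0.05, 0, 0, 0], [0, 0, 0, 0, 0], [0, 0, 0, 0, 0]]
  ]
}}

```text
time: 6.3
tool_pos: [447.3, -249.3, 284.6]
tcp_rot: [-180.0, -0.0, -5.6]
ft_force: [-0.7, 0.6, 0.2]
finger_gap: -0.1
grip_force: 0.0
```

```bash
python3 - <<'E'
from h import *
s=snap('top','top3.png');x=sense();print(x['tool_pos'],x['ft_force'])
x0,y0=222,132;cv2.imwrite('pics/c4.png',cv2.resize(s['frame'][y0:290,x0:392],None,fx=3.75,fy=3.75,interpolation=cv2.INTER_CUBIC))
E
```

```text
[ 447.53776214 -248.26236035  284.69131602] [-0.17358936  0.37162134  0.08795543]
```

View pics/c4.png

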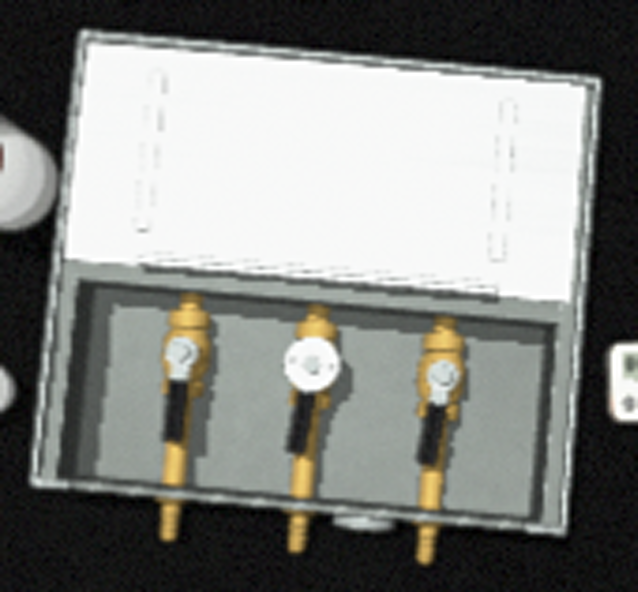

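The cover is fully back. The middle valve carries the tag plate at crop (313,364), and its sleeve end is at about (297,453).

```bash
python3 - <<'E'
from h import *
s=load('top3.png')
w0=toz(load('top0.png'),[(244,141),(382,152),(373,274),(231,262)],96)
R,t,_,_=fit(w0,[[152,178],[152,-178],[-156,-178],[-156,178]])
q=lambda u:np.array(u)/3.75+[222,132]-.5
for u,z in(((313,364),75),((297,453),71),((181,352),70),((443,373),70)):
    w=toz(s,[q(u)],z)[0];print(u,w.round(1),((w[:2]-t)@R).round(1))
for b in((-58,0),): print((R@b+t).round(1))
E
```

```text
(313, 364) [553.2  36.   75. ] [-57.1   2. ]
(297, 453) [493.1  47.4  71. ] [-118.     7.7]
(181, 352) [562.3 126.2  70. ] [-56.5  92.6]
(443, 373) [546.3 -52.3  70. ] [-55.6 -86.6]
[552.1  34.1]
```

Request:
{"method": "servo_tool", "body": {
  "plan": [
    [[0.009, 0.044, 0, 0, 0], [0.009, 0.05, 0, 0, 0], [0.009, 0.05, 0, 0, 0], [0.009, 0.05, 0, 0, 0], [0.009, 0.05, 0, 0, 0], [0, 0.01, -0.03, 0, 0], [0, 0, -0.04, 0, 0], [0, 0, -0.035, 0, 0], [0, 0, 0, 0, 0], [0, 0, 0, 0, 0]]
  ]
}}

```text
time: 7.35
tool_pos: [491.6, 3.6, 180.3]
tcp_rot: [-180.0, 0.1, -5.4]
ft_force: [-0.3, -0.3, 0.1]
finger_gap: -0.3
grip_force: 0.0
```

Request:
{"method": "servo_tool", "body": {
  "plan": [
    [[0.001, 0.002, -0.02, 0, 0], [0, 0, -0.014, 0, 0], [0, 0, -0.006, 0, 0], [0, 0, 0, 0, 0], [0, 0, 0, 0, 0]]
  ]
}}

```text
time: 7.85
tool_pos: [493.6, 4.4, 140.7]
tcp_rot: [-180.0, -0.0, -5.5]
ft_force: [0.5, 0.0, 0.2]
finger_gap: 0.2
grip_force: 0.0
```

```bash
python3 - <<'E'
from h import *
s=snap('side','side4.png');x=sense();print(x['tool_pos'],x['ft_force'])
x0,y0=300,160;cv2.imwrite('pics/c5.png',cv2.resize(s['frame'][y0:y0+140,x0:x0+190],None,fx=4,fy=4,interpolation=cv2.INTER_CUBIC))
E
```

```text
[493.71139367   4.3462452  140.87076478] [-0.79157799 -0.08100074 -0.44595612]
```

View pics/c5.png

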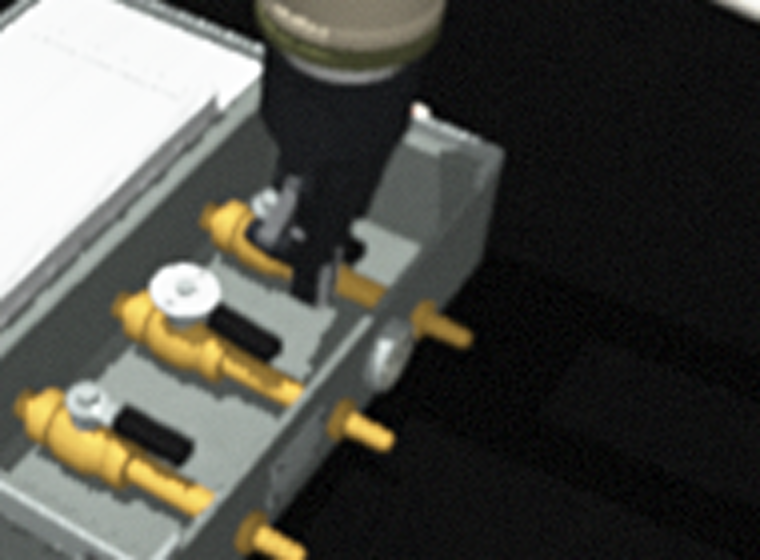

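The fingers are in the bay on the right of the tagged lever and touch nothing. I'll sweep along the arc to about 45°.

Request:
{"method": "servo_tool", "body": {
  "plan": [
    [[0, 0.008, 0, 0, 0], [0, 0.008, 0, 0, 0], [0, 0.006, 0, 0, 0], [0, 0.006, 0, 0, 0], [0.0015, 0.006, 0, 0, 0], [0.0015, 0.006, 0, 0, 0], [0.0036, 0.0053, 0, 0, 0], [0.0036, 0.0053, 0, 0, 0], [0, 0, 0, 0, 0], [0, 0, 0, 0, 0]]
  ]
}}

```text
time: 8.9
tool_pos: [503.7, 55.3, 139.9]
tcp_rot: [-180.0, -0.0, -5.4]
ft_force: [0.2, -0.6, -0.4]
finger_gap: 0.4
grip_force: 0.1
```

```bash
python3 - <<'E'
from h import *
s=snap('side','side5.png');x=sense();print(x['tool_pos'],x['ft_force'])
x0,y0=300,160;cv2.imwrite('pics/c6.png',cv2.resize(s['frame'][y0:y0+140,x0:x0+190],None,fx=4,fy=4,interpolation=cv2.INTER_CUBIC))
E
```

```text
[503.78037544  55.14449935 140.00926288] [ 0.48647841 -0.08693687 -0.21928329]
```

View pics/c6.png

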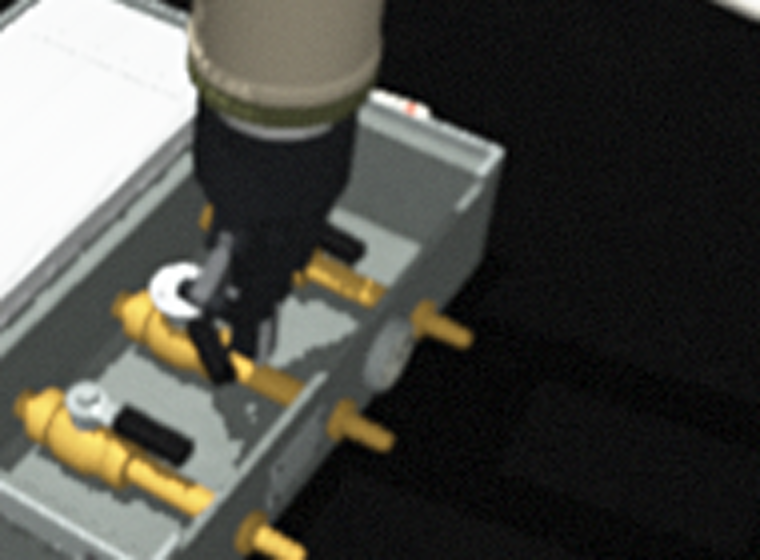

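The lever is turning: the sleeve now points from (195,310) to (225,380). I'll finish the arc.

Request:
{"method": "servo_tool", "body": {
  "plan": [
    [[0.0046, 0.0046, 0, 0, 0], [0.0046, 0.0046, 0, 0, 0], [0.0058, 0.0028, 0, 0, 0], [0.0058, 0.0028, 0, 0, 0], [0.0064, 0.0016, 0, 0, 0], [0.0064, 0.0016, 0, 0, 0], [0.002, 0, 0, 0, 0], [0, 0, 0, 0, 0]]
  ]
}}

```text
time: 9.75
tool_pos: [539.7, 73.0, 140.0]
tcp_rot: [180.0, -0.1, -5.5]
ft_force: [-0.3, 0.5, -0.7]
finger_gap: 0.1
grip_force: 0.2
```

Request:
{"method": "servo_tool", "body": {
  "plan": [
    [[0.003, 0, 0, 0, 0], [0.002, 0, 0, 0, 0], [0, 0, 0, 0, 0]]
  ]
}}

```text
time: 10.05
tool_pos: [541.3, 73.0, 139.3]
tcp_rot: [179.9, 0.4, -5.5]
ft_force: [-18.5, 1.8, 12.2]
finger_gap: -0.1
grip_force: 9.3
```

A force of 18 N with no further travel means the lever is at its stop. I'll back off, rise and look.

Request:
{"method": "servo_tool", "body": {
  "plan": [
    [[-0.005, 0, 0, 0, 0], [-0.01, 0, 0, 0, 0], [0, 0, 0.03, 0, 0], [0, 0, 0.05, 0, 0], [-0.03, 0, 0.05, 0, 0], [-0.04, -0.03, 0.02, 0, 0], [-0.02, -0.05, 0, 0, 0], [0, -0.05, 0, 0, 0], [0, -0.05, 0, 0, 0], [0, -0.05, 0, 0, 0]]
  ]
}}

```text
time: 11.05
tool_pos: [447.0, -153.3, 282.2]
tcp_rot: [179.9, -0.2, -5.5]
ft_force: [1.2, -0.3, 0.1]
finger_gap: 0.2
grip_force: 0.0
```

Request:
{"method": "servo_tool", "body": {
  "plan": [
    [[0, -0.05, 0, 0, 0], [0, -0.05, 0, 0, 0], [0, 0, 0, 0, 0], [0, 0, 0, 0, 0]]
  ]
}}

```text
time: 11.45
tool_pos: [446.9, -252.5, 281.3]
tcp_rot: [180.0, -0.0, -5.6]
ft_force: [0.9, 0.2, -1.6]
finger_gap: -0.4
grip_force: 0.0
```

```bash
python3 - <<'E'
from h import *
s=snap('top','top6.png');x=sense();print(x['tool_pos'],x['ft_force'])
x0,y0=200,132;cv2.imwrite('pics/c7.png',cv2.resize(s['frame'][y0:290,x0:412],None,fx=3.75,fy=3.75,interpolation=cv2.INTER_CUBIC))
E
```

```text
[ 447.19413917 -251.31661235  281.30274414] [ 1.60995568  0.01862569 -0.19824638]
```

View pics/c7.png

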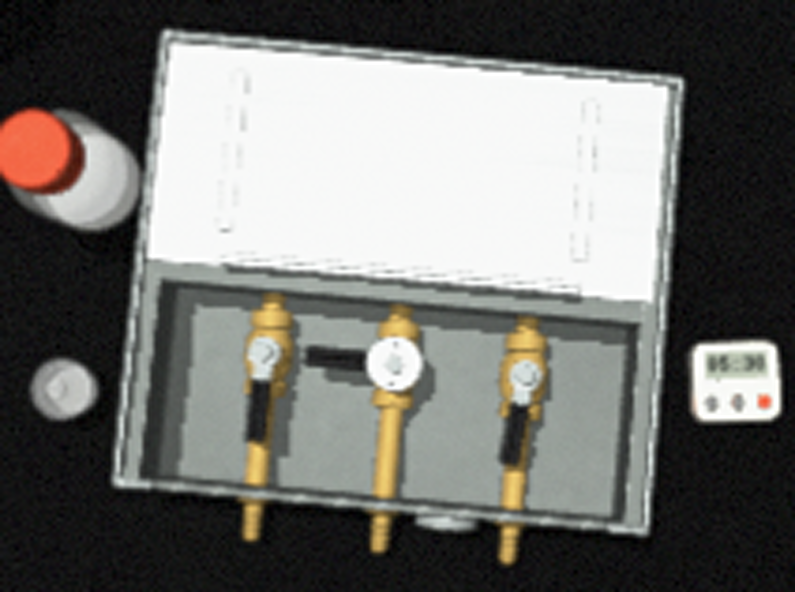

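The tagged lever points left, parallel to the lip, from (394,363) to (306,355). The cover is fully back, the other two levers are open, and the bystanders haven't moved.

```bash
python3 -c "
from bench import r
print(r.hand_in())"
```

```text
the job is handed in; nothing more can be done
None
```

I handed the job in, with no verdict returned: in the last picture the cover is fully back, the tagged middle valve is shut against its stop, the other two are open, and nothing around the box has moved.

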